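# Clamp the bolt jar and twist off its tight cap

### The job

Swing the clamp's red-handled lever to the green 60 degree mark so that the glass bolt jar is braced, not well past it, and leave it there. Then grip the jar's black cap and twist it anticlockwise until its white line points at the orange marks on the jar's shoulder, where the threads let go; stop turning there, and lift the cap straight up clear of the jar. Finish while still holding the cap, level, one or two fingers' breadth above the mouth so that stray bolts drop back in; the jar stays standing in the clamp and the other things on the shelf stay where they are.

Things in the scene. Friction and masses are not known exactly. Their poses are not given: they have to be found in the camera images.
- lever (a joint): angle (rad) of the clamp lever about a vertical pin: 0 = bar along the clamp's -x, growing anticlockwise from above (towards the clamp's -y) to 1.6; green mark at 1.05; starts at 0 to 0.45 and stays where left. It drives a spring jaw 8 mm per rad: meets the jar at 0.5 to 0.65 rad, presses about 22 N at the mark. The handle needs 6 N, rising to 9 N at the mark.
- lever_grip (a point): grip point of the lever's upright red round handle, on its axis, 76 mm above the shelf, 75 mm from the pin's axis; handle 16 mm in diameter, free to grasp from 48 to 94 mm above the shelf (below that is the steel bar, 38 to 48 mm)
- lever_hinge (a point): point on the axis of the lever's pin, at the height of lever_grip (the pin itself ends lower, at 52 mm)
- clamp: grey base plate 175 x 315 x 8 mm fixed to the shelf, blue V block (to 50 mm high) on the jar's +y side, sliding jaw on its -y side (to 44 mm); origin on the jar's nominal axis at shelf height, z up. Lever pin at x 0, y -115 mm; white ticks every 15 degrees around it, a broad green one at 60 degrees
- jar: round clear glass jar of bolts, 76 mm in diameter, 60 mm high to its shoulder, 0.45 kg, standing loose on the clamp plate 8 mm above the shelf; origin at the centre of its underside, z up. Two orange marks on the shoulder at +x and -x of its frame. Unclamped it spins with the cap; the clamp pushes it about 1 mm into the V block
- jar_rim (a point): centre of the jar's mouth, 83 mm above its underside. Neck with two threads; a red spring seal ring on the rim pushes the cap up with about 20 N and, once the cap is off, stands up to 7 mm above this point
- cap: black screw cap, 61 mm in diameter, 28 mm tall; 60 g; origin at the centre of its open underside, about 70 mm above the jar's origin when on; z up. It must turn 0.75 to 1.3 rad anticlockwise from above until its x axis lies along the jar's x axis (either way round); the thread lets go about 0.3 rad before that and the next threads stop it about 1.4 rad after. About 0.4 N m to turn
- cap_top (a point): centre of the cap's flat top, 28 mm above its origin, about 106 mm above the shelf at the start. A white line runs across the top along the cap's x axis. Thread rise is 1.5 mm per rad (it may be turned at constant height); 2 mm of side play on the neck; the rim clears the raised seal ring after 20 mm of lifting
- crank_puller: bystander: stainless steel crank puller, 52 mm tall, with a 90 mm bar; origin at the centre of its foot
- rear_light: bystander: white rear light, 42 mm in diameter, 24 mm high, with a 58 mm strap lug; origin under its centre
- hex_key_set: bystander: grey hex key holder, 85 x 34 x 26 mm; origin under its centre
- brake_pad_dish: bystander: white ceramic dish with brake pads, 104 mm in diameter, 28 mm high; origin under its centre
Mind the look-alikes: they are no part of the job. Of the things that look like the cap, the middle-sized one is meant.

How it is judged:
By the outcome, as a careful person would: the job done as asked, in the order asked, and still so for the second after the job is handed in, while the arm keeps its last pose, push and grip.
It also fails if it takes over 54 s, if anything falls off the work surface, if the arm or the gripper's body presses on something with over 40 N, if the wrist force passes 120 N, or if a joint passes its speed limit or range.

### The arm

A 7-joint arm with a two-finger parallel gripper is mounted at the origin on the work surface. World frame = base frame: x ahead of the robot, y to its left, z up, the work surface at z = 0. Lengths are in m, angles in rad, forces in N, time in s.
With the tool pointing down it reaches from about 0.4 to 0.85 m from the base axis. Payload 10.4 kg.
Tool frame: the origin (TCP) lies at the very end of the fingers, on their centre line; the grasp point (between the pads) lies 19 mm behind it; z points along the fingers, y is the line along which they close (so a half turn about z gives the same grasp; the last joint's range is limited). The gripper opens to 87 mm and grips with 3 to 60 N. Pads are 19 mm wide; open, the fingers measure 117 mm over their backs; the gripper's body (75 mm by 190 mm) begins 51 mm behind the grasp point.
Start: joints at [-1.137, 0.332, -0.065, 1.46, 0.022, 1.35, -0.088], TCP at [0.276, 0.561, 0.223] pointing down, gripper open.
Joint ranges: [-2.6, 2.6], [-0.5, 2.12], [-1.47, 1.34], [0.16, 2.42], [-1.27, 4.41], [0.06, 2.06], [-2.6, 2.6]. Speed limits (rad/s): [2.22, 2.22, 2.79, 2.79, 3.14, 3.14, 3.14].

### API

Orientations are given as a 3x3 rotation matrix whose columns are the frame's x, y, z axes.
In Python, from plant import sensors, cams, close_job gives the robot as it stands.
- The arm moves only by the tool carry_out, never from a script. Its argument "rows" is a list of rows, each a list of 5 numbers: the finger opening in mm, from 0 to 87, then the shift along the world's x, y, z in mm, then the turn about the world's z in degrees. In form: [[claw, dx, dy, dz, yaw], ...]. A call has 1 to 5 rows; each row shifts and turns the commanded pose from where the row before left it; what a row does not reach is not made up. A row lasts 1/10 s, in which the tool goes at most 50 mm and 8.59 degrees, less where a joint would pass 70% of its speed; a pose out of reach is approached as far as the arm can. A call is refused whole if a number of a shift passes 50 or a number of a turn 8.59, either way. A call with a gripper value outside its range is refused whole. The fingers move at their own pace and stop on an object; "squeeze" is the grip in N (left out, the last holds). Time passes only in rows, so rows that do not move let the fingers close. It gives the time, the measured TCP pose, the force, the opening and the grip force at its end, in the units of the state.
- sensors.state(): the state, without advancing time (a new reading comes with each control period).
- cams.camera(name): name is "scene" or "top"; returns a dict with "color" (480x640x3 uint8, blue, green, red), "fx", "fy", "cx", "cy" (pixels), "rvec" (rotation vector, rad) and "tvec" (3), from world to camera coordinates, as OpenCV has them. Camera axes: x right, y down, z forward; pixel columns grow to the right and rows downward; lengths in m; the calibration is good to about 2 mm. A picture is of the moment at which its call begins. There is no depth.
- close_job(): hands the job in; it is judged then, once.
The state is a dict: "time_s": time; "qpos": joint angles; "joint_vel": joint speeds; "effort": joint torques, N m; "ee_pos": TCP position; "orientation": TCP orientation; "wrist_force": force on the tool from outside, world axes, zero at the start; "wrist_torque": the same for the moment, N m; "opening": opening from 0.0 (shut) to 1.0 (fully open); "gripper_force": force on a finger pad.
Only numpy, scipy, OpenCV 4.12 (cv2) and the standard library are available. Lean on these libraries where they do the work, as an engineer would, in place of code of your own. Each camera call takes 0.05 s, during which the arm holds its last target. There are 200 camera calls.

## Working session

There is one attempt and no reset: what is moved stays moved. The work goes in short steps, Python scripts to look and compute and a tool call to move; the robot and the scene stay as the last step left them, time stands still between calls to the robot, and variables do not carry over. Pictures are saved under pics/ and viewed, at most 12 in all, crops included, and the job is handed in when it is done.

Besides the shell and the picture viewer there is one more tool, called after "Call:" as a command line: name --pt "numbers of a row" for each row, then --argument value for the rest. carry_out: Moves the arm, as the interface text tells. Its arguments: {"type":"object","properties":{"rows":{"type":"array"},"squeeze":{"type":"number"}},"required":["rows"]}

```bash
mkdir -p pics; ls
cat > h.py <<'E'
import numpy as np, cv2
from plant import sensors, cams
def shot(name):
    c=cams.camera(name); return c
def ray(c,u,v,z):
    R=cv2.Rodrigues(np.array(c["rvec"],float))[0]; t=np.array(c["tvec"],float).ravel()
    d=R.T@np.array([(u-c["cx"])/c["fx"],(v-c["cy"])/c["fy"],1]); o=-R.T@t
    return o+d*(z-o[2])/d[2]
def proj(c,p):
    R=cv2.Rodrigues(np.array(c["rvec"],float))[0]; q=R@np.array(p,float)+np.array(c["tvec"],float).ravel()
    return np.array([c["fx"]*q[0]/q[2]+c["cx"],c["fy"]*q[1]/q[2]+c["cy"]])
E
python3 - <<'E'
from h import *
import pickle
for n in ("scene","top"):
    c=shot(n); pickle.dump(c,open(n+"0.pkl","wb")); cv2.imwrite(f"pics/{n}0.png",c["color"])
    R=cv2.Rodrigues(np.array(c["rvec"],float))[0]; print(n,c["fx"],-R.T@np.array(c["tvec"]).ravel(), R.round(2).tolist())
s=sensors.state(); print({k:np.round(v,3).tolist() for k,v in s.items()})
E
```

```text
pics
scene 475.6180799444752 [ 1.44768667 -0.22378741  0.70486703] [[0.21, 0.98, 0.01], [0.54, -0.1, -0.84], [-0.82, 0.18, -0.55]]
top 435.3967231158899 [ 0.39679349 -0.00497274  1.22856539] [[0.01, -1.0, -0.0], [-0.99, -0.01, -0.13], [0.13, 0.0, -0.99]]
{'time_s': 0.1, 'qpos': [-1.137, 0.333, -0.065, 1.461, 0.022, 1.35, -0.089], 'joint_vel': [-0.001, 0.0, -0.001, -0.002, -0.001, -0.001, -0.0], 'effort': [0.001, -62.454, 0.024, -39.072, -0.061, 0.037, 0.0], 'ee_pos': [0.276, 0.561, 0.222], 'orientation': [[-0.897, 0.441, -0.001], [0.441, 0.897, -0.001], [-0.0, -0.001, -1.0]], 'wrist_force': [-0.727, -0.451, -0.032], 'wrist_torque': [-0.049, -0.007, 0.02], 'gripper_force': 0.0, 'opening': 1.0}
```

View pics/scene0.png

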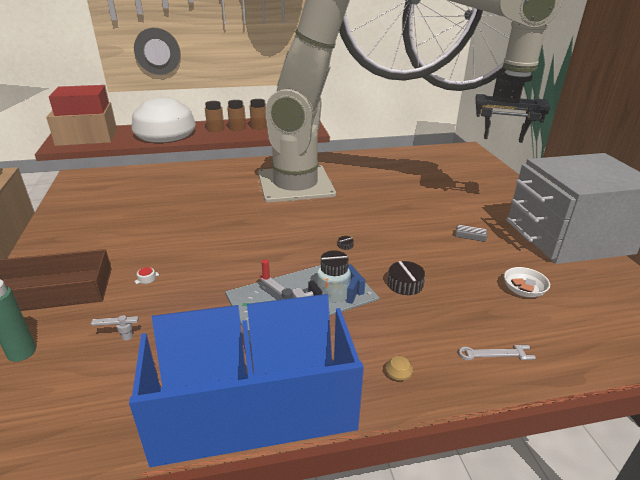

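View pics/top0.png

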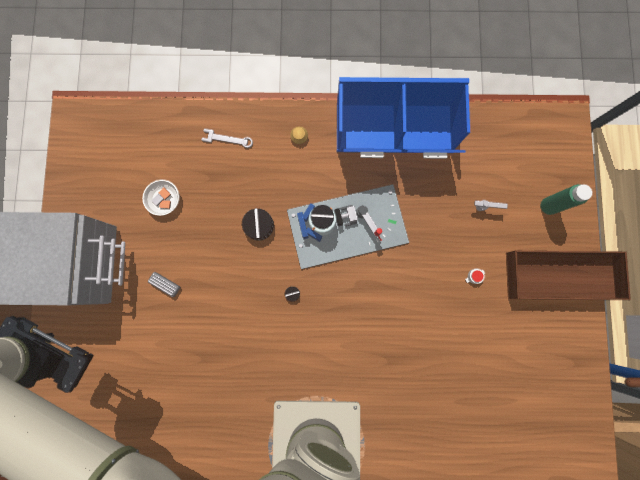

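The scene picture shows the jar in the clamp at about (333,275), with its cap at (334,262) and the red handle at (265,270). In the top picture the cap is at (322,217), the handle at (379,231) and the green mark near (392,221).

Three things could be taken for the cap in the top picture: the large black one at (257,224), the one on the jar at (322,217), and the small one at (292,295). The middle-sized one, on the jar, is meant. I'll check it in a close crop.

Run:
```python
from h import *
import pickle
c=pickle.load(open("top0.pkl","rb"));
cv2.imwrite("pics/top0c.png",cv2.resize(c["color"][182:272,282:415],None,fx=6,fy=6,interpolation=cv2.INTER_CUBIC))
c2=pickle.load(open("scene0.pkl","rb"));
cv2.imwrite("pics/scene0c.png",cv2.resize(c2["color"][235:325,220:385],None,fx=4.8,fy=4.8,interpolation=cv2.INTER_CUBIC))
for n,u,v,z in (("cap",322,217,.106),("big",257,224,.03),("small",292,295,.02),("handle",379,231,.094),("bin",372,155,.0),("bintop",340,80,.12)): print(n,ray(c,u,v,z).round(3))
```

```text
cap [ 0.6   -0.009  0.106]
big [0.592 0.171 0.03 ]
small [0.396 0.071 0.02 ]
handle [ 0.566 -0.16   0.094]
bin [ 0.804 -0.154  0.   ]
bintop [ 0.973 -0.054  0.12 ]
```

View pics/top0c.png

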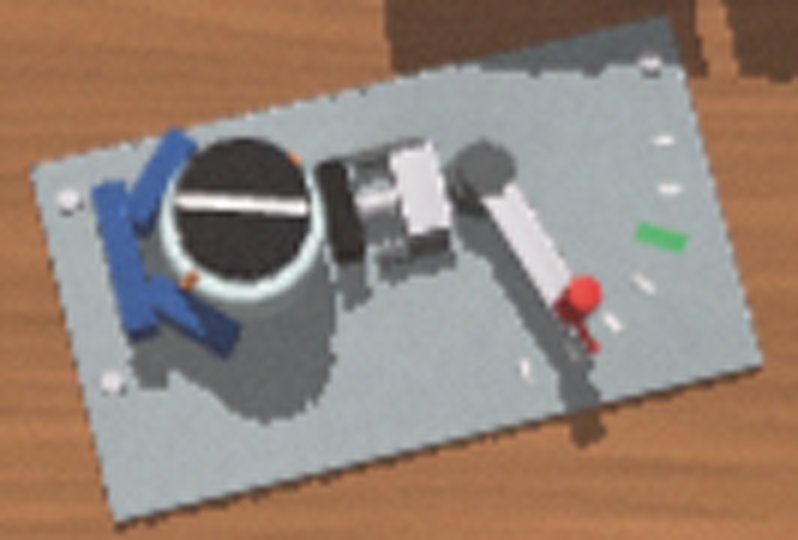

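View pics/scene0c.png

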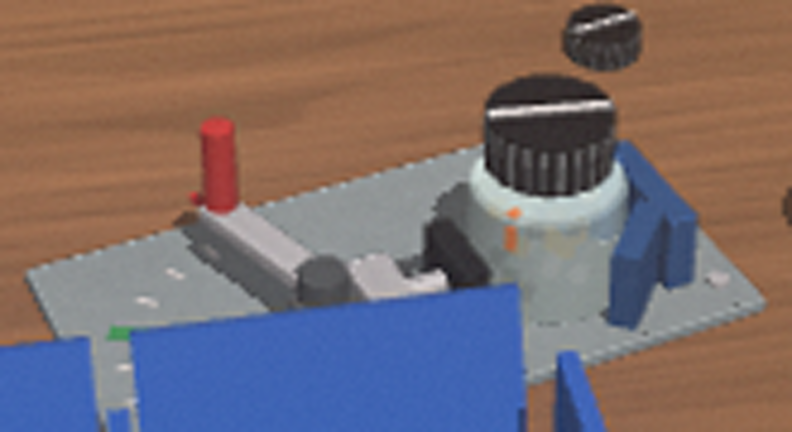

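Run:
```python
from h import *
import pickle
c=pickle.load(open("top0.pkl","rb")); s=pickle.load(open("scene0.pkl","rb"))
P=lambda x,y,z: ray(c,282+(x-2.5)/6,182+(y-2.5)/6,z)
Q=lambda x,y,z: ray(s,220+(x-2)/4.8,235+(y-2)/4.8,z)
d={}
for n,x,y,z in (("pin",486,165,.052),("hand",580,296,.094),("green",661,237,.008),("cap",243,207,.106),("l0",177,200,.106),("l1",309,208,.106),("o0",293,158,.068),("o1",190,281,.068),("c0",30,170,.008),("c1",668,18,.008),("c2",763,365,.008),("c3",117,522,.008)):
    d[n]=P(x,y,z); print(n,d[n].round(4))
print("scene hand",Q(218,127,.094),"pin",Q(325,270,.052),"cap",Q(550,107,.106))
a=lambda v: np.degrees(np.arctan2(v[1],v[0])).round(1)
print("plate ctr",sum(d["c%d"%i] for i in range(4))/4)
for n,v in (("-y edge c0->c1",d["c1"]-d["c0"]),("c3->c2",d["c2"]-d["c3"]),("x c3->c0",d["c0"]-d["c3"]),("c2->c1",d["c1"]-d["c2"]),("lever",d["hand"]-d["pin"]),("green",d["green"]-d["pin"]),("line",d["l1"]-d["l0"]),("orange",d["o1"]-d["o0"])): print(n,a(v),np.linalg.norm(v[:2]).round(4))
```

```text
pin [ 0.6326 -0.1211  0.052 ]
hand [ 0.5661 -0.158   0.094 ]
green [ 0.6076 -0.2082  0.008 ]
cap [ 0.602  -0.0097  0.106 ]
l0 [0.6048 0.0192 0.106 ]
l1 [ 0.6019 -0.0385  0.106 ]
o0 [ 0.6317 -0.0322  0.068 ]
o1 [0.575  0.0136 0.068 ]
c0 [0.6367 0.0914 0.008 ]
c1 [ 0.7141 -0.2127  0.008 ]
c2 [ 0.5471 -0.2554  0.008 ]
c3 [0.47   0.0472 0.008 ]
scene hand [ 0.57228352 -0.15823162  0.094     ] pin [ 0.63456674 -0.11858936  0.052     ] cap [ 0.60272348 -0.00717508  0.106     ]
plate ctr [ 0.59196863 -0.08239374  0.008     ]
-y edge c0->c1 -75.7 0.3138
c3->c2 -75.7 0.3123
x c3->c0 14.8 0.1725
c2->c1 14.3 0.1723
lever -150.9 0.0761
green -106.0 0.0906
line -92.9 0.0577
orange 141.1 0.073
```

Measured against the given sizes:

| Thing | Measured | Given |
|---|---|---|
| Plate | 313 x 172 mm | 315 x 175 mm |
| Green mark | 60.0° on the clamp | 60° |
| Pin to handle | 76 mm | 75 mm |

- **Lever:** it starts at about 14.7°. The handle is at about (0.568, -0.157).
- **Cap:** it is at about (0.603, -0.009), and its line has to turn about +54°, which is within the given range.

Next I move above the handle with the closing line tangential to the swing, a yaw of about -61°.

Call:
carry_out --pt "87 4 -45 0 -7.8" --pt "87 4 -45 0 -7.8" --pt "87 4 -45 0 -7.8" --pt "87 4 -45 0 -7.8" --pt "87 4 -45 0 -7.8"

```text
time_s: 0.6
ee_pos: [0.2955, 0.334, 0.2222]
orientation: [[-0.415, 0.91, -0.0], [0.91, 0.415, -0.0], [-0.0, -0.0, -1.0]]
wrist_force: [1.2, 0.2, -0.8]
opening: 0.997
gripper_force: 0.0
```

Call:
carry_out --pt "87 20 -40 0 -7.8" --pt "87 20 -40 0 -7.8" --pt "87 20 -40 0 -7.8" --pt "87 20 -40 0 -7.8" --pt "87 20 -40 0 -7.8"

```text
time_s: 1.1
ee_pos: [0.396, 0.1341, 0.2225]
orientation: [[0.25, 0.968, 0.0], [0.968, -0.25, 0.0], [0.0, 0.0, -1.0]]
wrist_force: [1.7, 0.6, 0.3]
opening: 1.0
gripper_force: 0.0
```

Call:
carry_out --pt "87 20 -40 0 -7.8" --pt "87 20 -40 0 -7.8" --pt "87 20 -40 0 -7.8" --pt "87 20 -40 0 -7.8" --pt "87 20 -40 0 -7.8"

```text
time_s: 1.6
ee_pos: [0.496, -0.0658, 0.2226]
orientation: [[0.804, 0.595, 0.0], [0.595, -0.804, 0.0], [0.0, 0.0, -1.0]]
wrist_force: [0.6, -0.3, -0.4]
opening: 1.003
gripper_force: 0.0
```

Call:
carry_out --pt "87 18 -23 -15 -2" --pt "87 18 -23 -15 -2" --pt "87 18 -23 -15 -2" --pt "87 18 -22 -20 -1.5" --pt "87 0 0 0 0"

```text
time_s: 2.1
ee_pos: [0.5669, -0.1578, 0.1541]
orientation: [[0.874, 0.486, -0.005], [0.486, -0.874, -0.002], [-0.006, -0.0, -1.0]]
wrist_force: [-0.8, 0.4, -0.9]
opening: 0.999
gripper_force: 0.0
```

Run:
```python
from h import *
import pickle
s=sensors.state(); print(s["ee_pos"],s["qpos"])
c=shot("scene"); pickle.dump(c,open("scene1.pkl","wb"))
cv2.imwrite("pics/scene1.png",cv2.resize(c["color"][180:340,180:390],None,fx=3.5,fy=3.5,interpolation=cv2.INTER_CUBIC))
print(proj(c,s["ee_pos"]),proj(c,[.568,-.157,.094]))
```

```text
[ 0.56686766 -0.15780892  0.15413811] [-0.33805383  0.34366204  0.65282759  1.67710231 -0.21751781  1.19991097
 -0.69608708]
[263.46897356 236.92305896] [265.33687531 259.90302816]
```

View pics/scene1.png

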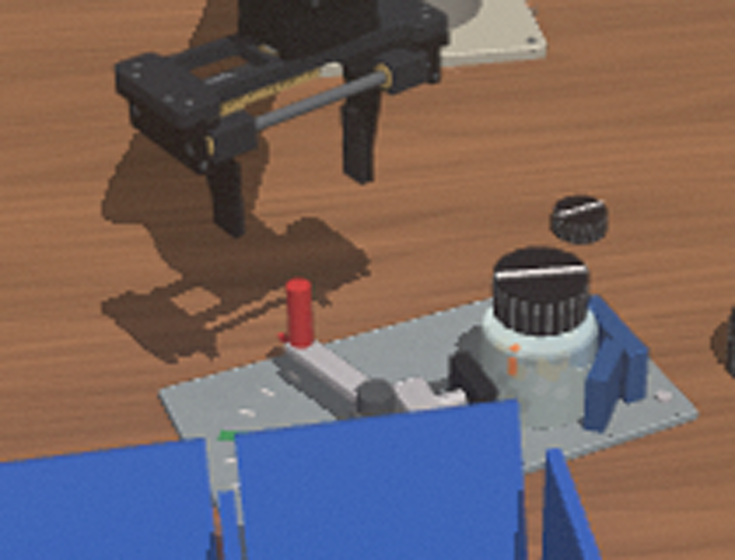

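The fingers straddle the handle. Its top is at crop (299,285), or full-frame (265.4,261.4), against a projection of (265.3,259.9), so the estimate holds. I'll go down and grip.

Call:
carry_out --pt "87 0 0 -32 0" --pt "87 0 0 -32 0" --pt "87 0 0 -32 0" --pt "30 0 0 0 0" --pt "30 0 0 0 0" --squeeze 25

```text
time_s: 2.65
ee_pos: [0.5678, -0.1545, 0.0628]
orientation: [[0.871, 0.49, 0.0], [0.49, -0.871, 0.0], [0.0, 0.0, -1.0]]
wrist_force: [0.7, 0.3, 0.9]
opening: 0.893
gripper_force: 0.0
```

Call:
carry_out --pt "8 0 0 0 0" --pt "8 0 0 0 0" --pt "8 0 0 0 0" --pt "8 0 0 0 0" --pt "8 0 0 0 0"

```text
time_s: 3.15
ee_pos: [0.5678, -0.1551, 0.0619]
orientation: [[0.872, 0.49, 0.0], [0.49, -0.872, -0.0], [0.0, 0.0, -1.0]]
wrist_force: [-0.7, 0.3, -0.2]
opening: 0.449
gripper_force: 0.0
```

Call:
carry_out --pt "8 0 0 0 0" --pt "8 0 0 0 0" --pt "8 0 0 0 0" --pt "8 0 0 0 0" --pt "8 0 0 0 0"

```text
time_s: 3.65
ee_pos: [0.568, -0.1565, 0.0616]
orientation: [[0.872, 0.489, 0.001], [0.489, -0.872, -0.002], [0.0, 0.002, -1.0]]
wrist_force: [3.7, -4.7, -3.2]
opening: 0.177
gripper_force: 25.0
```

```bash
python3 -c "
import numpy as np
a=np.radians(-150.8+np.linspace(0,45.2,11)); p=75*np.c_[np.cos(a),np.sin(a)]
print(np.diff(p,axis=0).round(1).tolist()); print(p[-1])"
```

```text
[[3.1, -5.0], [3.5, -4.8], [3.8, -4.5], [4.2, -4.2], [4.5, -3.8], [4.8, -3.5], [5.0, -3.1], [5.3, -2.7], [5.5, -2.3], [5.6, -1.8]]
[-20.16898655 -72.23719251]
```

Call:
carry_out --pt "8 3.1 -5.0 0 4.5" --pt "8 3.5 -4.8 0 4.5" --pt "8 3.8 -4.5 0 4.5" --pt "8 4.2 -4.2 0 4.5" --pt "8 4.5 -3.8 0 4.5"

```text
time_s: 4.15
ee_pos: [0.5855, -0.1781, 0.0616]
orientation: [[0.616, 0.787, -0.002], [0.787, -0.616, 0.0], [-0.001, -0.002, -1.0]]
wrist_force: [-5.7, 0.0, 5.8]
opening: 0.172
gripper_force: 25.0
```

Call:
carry_out --pt "8 4.8 -3.5 0 4.5" --pt "8 5.0 -3.1 0 4.5" --pt "8 5.3 -2.7 0 4.5" --pt "8 5.5 -2.3 0 4.5" --pt "8 5.6 -1.8 0 4.5"

```text
time_s: 4.65
ee_pos: [0.6112, -0.1922, 0.0615]
orientation: [[0.269, 0.963, -0.003], [0.963, -0.269, -0.001], [-0.001, -0.003, -1.0]]
wrist_force: [-8.3, -1.7, 6.5]
opening: 0.175
gripper_force: 25.0
```

Call:
carry_out --pt "8 0 0 0 0" --pt "8 0 0 0 0"

```text
time_s: 4.85
ee_pos: [0.612, -0.1924, 0.0616]
orientation: [[0.272, 0.962, -0.002], [0.962, -0.272, -0.001], [-0.002, -0.001, -1.0]]
wrist_force: [-4.4, -3.7, 4.0]
opening: 0.172
gripper_force: 25.0
```

Call:
carry_out --pt "8 1.2 -0.4 0 0" --pt "8 0 0 0 0" --pt "8 0 0 0 0" --pt "40 0 0 0 0" --pt "40 0 0 0 0"

```text
time_s: 5.35
ee_pos: [0.6142, -0.1911, 0.0615]
orientation: [[0.27, 0.963, 0.0], [0.963, -0.27, 0.0], [0.0, 0.0, -1.0]]
wrist_force: [-0.8, -0.0, -0.7]
opening: 0.282
gripper_force: 0.0
```

Call:
carry_out --pt "40 0 0 0 0" --pt "40 0 0 0 0" --pt "40 0 0 0 0" --pt "40 0 0 50 0" --pt "40 0 0 50 0"

```text
time_s: 5.85
ee_pos: [0.6132, -0.1908, 0.1616]
orientation: [[0.27, 0.963, -0.003], [0.963, -0.27, 0.0], [-0.001, -0.003, -1.0]]
wrist_force: [1.5, 0.2, 0.8]
opening: 0.456
gripper_force: 0.0
```

Call:
carry_out --pt "87 -30 30 20 -8" --pt "87 -30 30 0 -8" --pt "87 -30 30 0 -8" --pt "87 -30 0 0 0" --pt "87 -30 0 0 0"

```text
time_s: 6.35
ee_pos: [0.4631, -0.1, 0.1816]
orientation: [[0.637, 0.771, 0.0], [0.771, -0.637, 0.0], [0.0, 0.0, -1.0]]
wrist_force: [0.8, -0.4, 0.7]
opening: 0.827
gripper_force: 0.0
```

Run:
```python
from h import *
import pickle
s=sensors.state(); print(s["ee_pos"],s["qpos"].round(2),s["wrist_force"])
c=shot("top"); pickle.dump(c,open("top2.pkl","wb"))
cv2.imwrite("pics/top2.png",cv2.resize(c["color"][182:272,282:415],None,fx=6,fy=6,interpolation=cv2.INTER_CUBIC))
```

```text
[ 0.46313477 -0.10002164  0.1815551 ] [-0.39  0.01  0.51  1.93 -0.    1.21 -0.56] [ 0.76042232 -0.43328193  0.73245379]
```

View pics/top2.png

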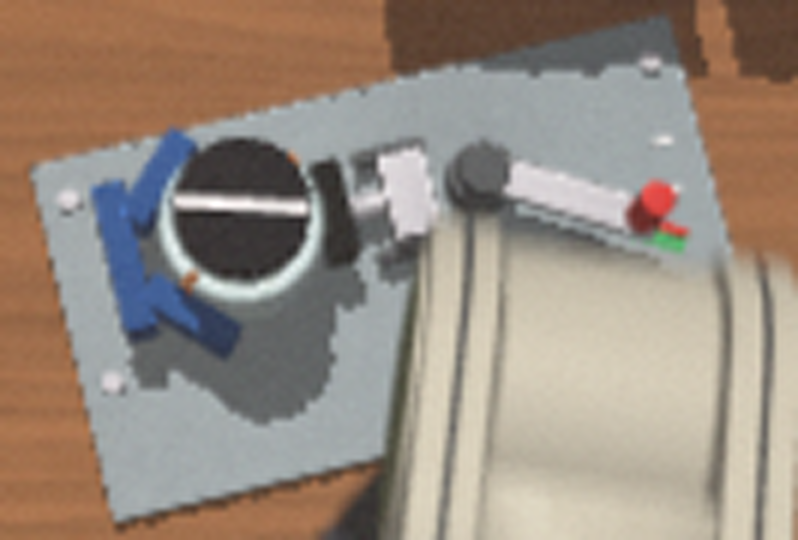

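Seen from above, the handle top is at crop (659,197) and the pin at (482,167); the red pointer touches the green mark at (668,240). The cap line runs (175,201)–(310,208), and the orange marks are at (292,158) and (190,281).

Run:
```python
from h import *
import pickle
c=pickle.load(open("top2.pkl","rb"))
P=lambda x,y,z: ray(c,282+(x-2.5)/6,182+(y-2.5)/6,z)[:2]
a=lambda v: np.degrees(np.arctan2(v[1],v[0])).round(1)
h=P(659,197,.094)
for p in (P(483,167,.052),np.array([.6333,-.12])): print(h,p,a(h-p)+165.6,np.linalg.norm(h-p))
p=P(675,232,.043); print("pointer",a(p-np.array([.6333,-.12]))+165.6)
print("cap",P(243,208,.106),"line",a(P(310,208,.106)-P(175,201,.106)),"orange",a(P(190,281,.068)-P(292,158,.068)),"mid",(P(190,281,.068)+P(292,158,.068))/2)
```

```text
[ 0.61066008 -0.19317569] [ 0.63168855 -0.11968304] 59.599999999999994 0.07644191324843648
[ 0.61066008 -0.19317569] [ 0.6333 -0.12  ] 58.39999999999999 0.0765979570553515
pointer 57.3
cap [ 0.6015902  -0.00967965] line -92.4 orange 141.3 mid [ 0.6033388  -0.00906151]
```

The lever reads about 59–60°, at the mark. The cap has to turn about +53.7°, so I move over it with the closing line at about -30°.

Call:
carry_out --pt "87 35 23 0 3.2" --pt "87 35 23 0 3.2" --pt "87 35 23 -15 3.2" --pt "87 34.4 22.5 -16 0" --pt "87 0 0 0 0" --squeeze 40

```text
time_s: 6.9
ee_pos: [0.6051, -0.0048, 0.1466]
orientation: [[0.496, 0.868, -0.004], [0.868, -0.496, -0.0], [-0.002, -0.003, -1.0]]
wrist_force: [-0.9, -0.2, 0.2]
opening: 1.002
gripper_force: 0.0
```

Run:
```python
from h import *
import pickle
s=sensors.state(); print(s["ee_pos"],s["qpos"].round(2),s["orientation"].round(3).tolist())
c=shot("scene"); pickle.dump(c,open("scene3.pkl","wb"))
cv2.imwrite("pics/scene3.png",cv2.resize(c["color"][190:310,250:410],None,fx=4.8,fy=4.8,interpolation=cv2.INTER_CUBIC))
print((proj(c,s["ee_pos"])-[250,190])*4.8,(proj(c,[.6025,-.0085,.106])-[250,190])*4.8)
```

```text
[ 0.60505187 -0.0047625   0.14659746] [-0.43  0.36  0.45  1.63 -0.16  1.19 -0.46] [[0.496, 0.868, -0.004], [0.868, -0.496, -0.0], [-0.002, -0.003, -1.0]]
[412.78735529 249.39130717] [401.10519872 321.04102189]
```

View pics/scene3.png

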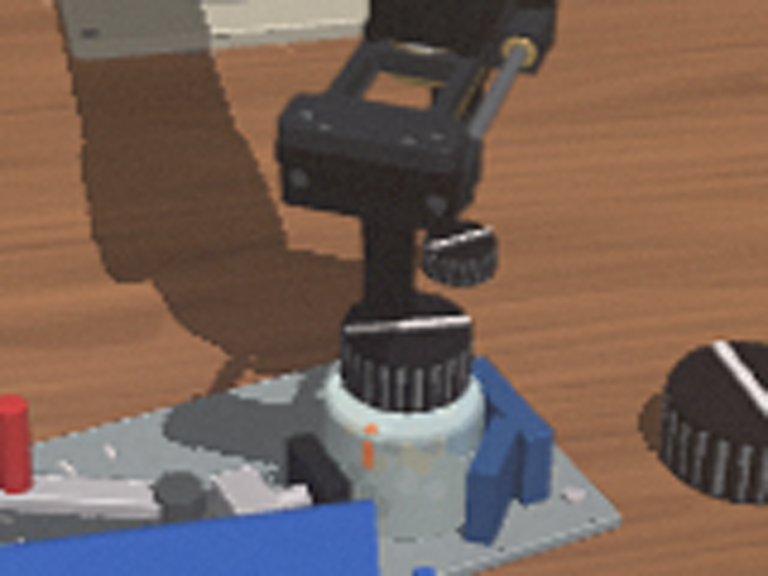

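The cap line's middle is at crop (408,324), against a projection of (401,321). That puts the cap at about (0.603,-0.0075) once both camera biases are weighed, so I shift by (-2,-3), go down and close.

Call:
carry_out --pt "87 -2 -3 0 0" --pt "87 0 0 -23 0" --pt "87 0 0 -23 0" --pt "87 0 0 -23 0" --pt "87 0 0 0 0"

```text
time_s: 7.45
ee_pos: [0.5993, -0.014, 0.0801]
orientation: [[0.503, 0.864, -0.003], [0.864, -0.503, -0.0], [-0.002, -0.003, -1.0]]
wrist_force: [-0.5, 1.2, -0.6]
opening: 0.999
gripper_force: 0.0
```

Call:
carry_out --pt "55 0 0 0 0" --pt "55 0 0 0 0" --pt "55 0 0 0 0" --pt "55 0 0 0 0" --pt "55 0 0 0 0"

```text
time_s: 7.95
ee_pos: [0.6024, -0.0128, 0.0825]
orientation: [[0.501, 0.865, 0.002], [0.865, -0.501, -0.0], [0.001, 0.002, -1.0]]
wrist_force: [1.6, -0.5, 3.2]
opening: 0.695
gripper_force: 40.0
```

Call:
carry_out --pt "55 0 0 0 0" --pt "55 0 0 0 0" --pt "55 0 0 0 0"

```text
time_s: 8.25
ee_pos: [0.6024, -0.0129, 0.0824]
orientation: [[0.501, 0.865, 0.002], [0.865, -0.501, -0.0], [0.001, 0.002, -1.0]]
wrist_force: [2.9, -1.0, 5.7]
opening: 0.697
gripper_force: 40.0
```

Run:
```python
from h import *
import pickle
s=sensors.state(); print(s["ee_pos"],s["wrist_force"],s["wrist_torque"],s["qpos"].round(2))
c=shot("top"); cv2.imwrite("pics/top4.png",cv2.resize(c["color"][182:272,282:415],None,fx=6,fy=6,interpolation=cv2.INTER_CUBIC))
c=shot("scene"); pickle.dump(c,open("scene4.pkl","wb"))
cv2.imwrite("pics/scene4.png",cv2.resize(c["color"][190:310,250:410],None,fx=4.8,fy=4.8,interpolation=cv2.INTER_CUBIC))
```

```text
[ 0.60243788 -0.01287632  0.08242491] [ 2.92653692 -1.03051277  5.729285  ] [-0.36844786 -0.37964016  0.05555554] [-0.4   0.42  0.44  1.71 -0.2   1.06 -0.43]
```

View pics/scene4.png

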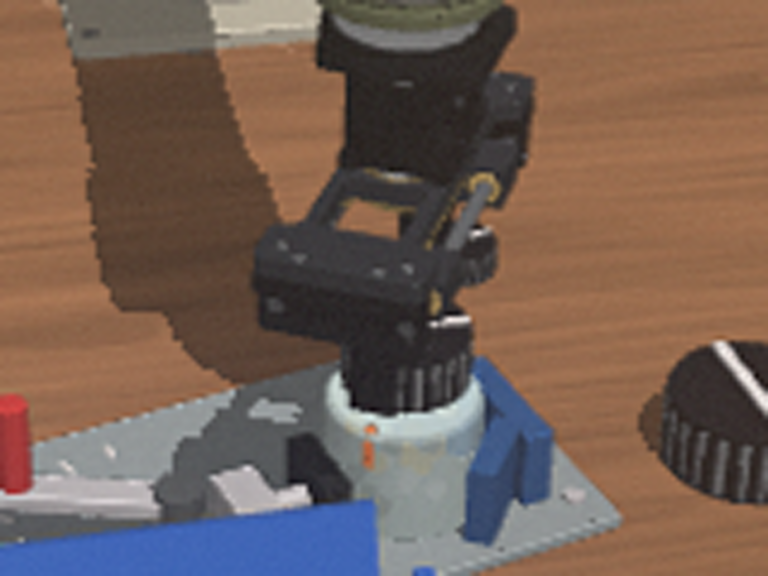

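The cap is gripped (60.5 mm), but the near finger sits at crop x≈372 against ≈384 expected for a centred grasp. The grasp is about 4–5 mm off along the pad width, so I'll open slightly, recentre and go 4 mm lower.

Call:
carry_out --pt "80 0 0 0 0" --pt "80 0 0 0 0" --pt "80 0 0 0 0" --pt "80 2.3 4 -4 0" --pt "80 0 0 0 0"

```text
time_s: 8.85
ee_pos: [0.6036, -0.0077, 0.0767]
orientation: [[0.5, 0.866, -0.001], [0.866, -0.5, 0.0], [-0.0, -0.001, -1.0]]
wrist_force: [0.2, 0.8, -0.5]
opening: 0.909
gripper_force: 0.0
```

Call:
carry_out --pt "55 0 0 0 0" --pt "55 0 0 0 0" --pt "55 0 0 0 0" --pt "55 0 0 0 0" --pt "55 0 0 0 0"

```text
time_s: 9.35
ee_pos: [0.6045, -0.0092, 0.0778]
orientation: [[0.501, 0.865, 0.001], [0.865, -0.501, -0.001], [0.0, 0.002, -1.0]]
wrist_force: [3.9, -2.0, -3.1]
opening: 0.695
gripper_force: 40.0
```

Call:
carry_out --pt "55 0 0 0.1 4" --pt "55 0 0 0.1 4" --pt "55 0 0 0.1 4" --pt "55 0 0 0.1 4" --pt "55 0 0 0.1 4"

```text
time_s: 9.85
ee_pos: [0.6039, -0.0093, 0.0782]
orientation: [[0.173, 0.985, 0.0], [0.985, -0.173, -0.0], [-0.0, 0.0, -1.0]]
wrist_force: [1.4, -1.5, -0.1]
opening: 0.699
gripper_force: 40.0
```

Run:
```python
from h import *
s=sensors.state(); print(s["ee_pos"],s["wrist_force"],s["wrist_torque"]); y=s["orientation"][:,1]; print(np.degrees(np.arctan2(y[1],y[0])))
c=shot("scene"); cv2.imwrite("pics/scene5.png",cv2.resize(c["color"][225:305,290:390],None,fx=7,fy=7,interpolation=cv2.INTER_CUBIC))
```

```text
[ 0.6038576  -0.00928859  0.07822488] [ 1.44161659 -1.5028413  -0.12969835] [-0.53298155 -0.18512328 -0.2969358 ]
-9.97559819561872
```

View pics/scene5.png

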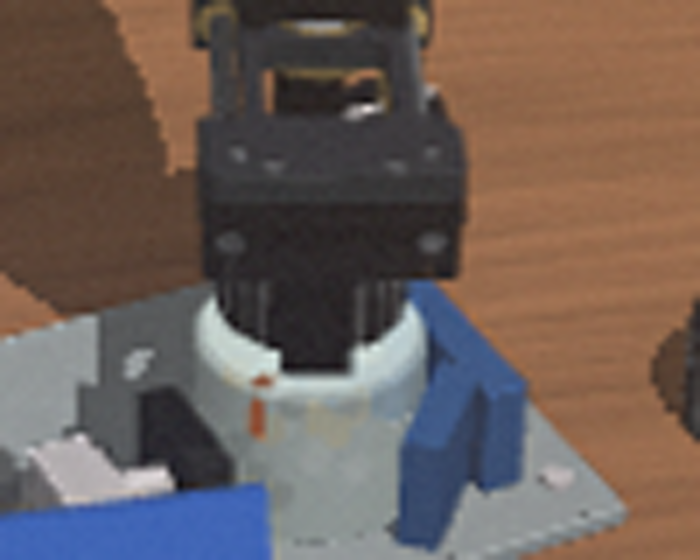

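The orange mark stays at about (327,279), so the jar has not spun, and the finger is now centred. The cap has turned 20° and 33.6° remains.

Call:
carry_out --pt "55 0 0 0.1 4" --pt "55 0 0 0.1 4" --pt "55 0 0 0.1 4" --pt "55 0 0 0.1 4" --pt "55 0 0 0.1 4"

```text
time_s: 10.4
ee_pos: [0.6043, -0.0083, 0.0798]
orientation: [[-0.174, 0.985, 0.001], [0.985, 0.174, 0.001], [0.001, 0.001, -1.0]]
wrist_force: [-0.5, 0.6, 10.3]
opening: 0.693
gripper_force: 40.0
```

Call:
carry_out --pt "55 0 0 0 4" --pt "55 0 0 0 4" --pt "55 0 0 0 4" --pt "55 0 0 0 1.6" --pt "55 0 0 0 0"

```text
time_s: 10.9
ee_pos: [0.6046, -0.0082, 0.0799]
orientation: [[-0.399, 0.917, 0.002], [0.917, 0.399, 0.001], [0.0, 0.002, -1.0]]
wrist_force: [-0.5, 0.9, 7.6]
opening: 0.698
gripper_force: 40.0
```

Run:
```python
from h import *
import pickle
s=sensors.state(); print(s["ee_pos"],s["wrist_force"],s["wrist_torque"],s["qpos"].round(2)); y=s["orientation"][:,1]; print(np.degrees(np.arctan2(y[1],y[0])))
c=shot("top"); c2=shot("scene"); pickle.dump((c,c2),open("p6.pkl","wb"))
f=lambda i,k:cv2.resize(i,None,fx=k,fy=k,interpolation=cv2.INTER_CUBIC)
a=f(c["color"][190:250,290:350],6.6); b=f(c2["color"][240:300,300:360],6.6)
cv2.imwrite("pics/six.png",np.hstack([a,b]))
# orange pixels in the scene picture, now and before
for n,i in (("before",pickle.load(open("scene3.pkl","rb"))["color"]),("now",c2["color"])):
    h=cv2.cvtColor(i[270:300,318:340],cv2.COLOR_BGR2HSV); m=(h[...,0]<20)&(h[...,1]>110)&(h[...,2]>120); yy,xx=np.nonzero(m); print(n,m.sum(),xx.mean()+318,yy.mean()+270)
```

```text
[ 0.60455282 -0.00822662  0.0798766 ] [-0.50499115  0.90980375  7.64334671] [-0.01027388  0.17305199  0.00893856] [-0.27  0.41  0.26  1.69 -0.12  1.06  0.44]
23.519507076767223
before 12 326.5 282.8333333333333
now 12 326.5833333333333 282.9166666666667
```

View pics/six.png

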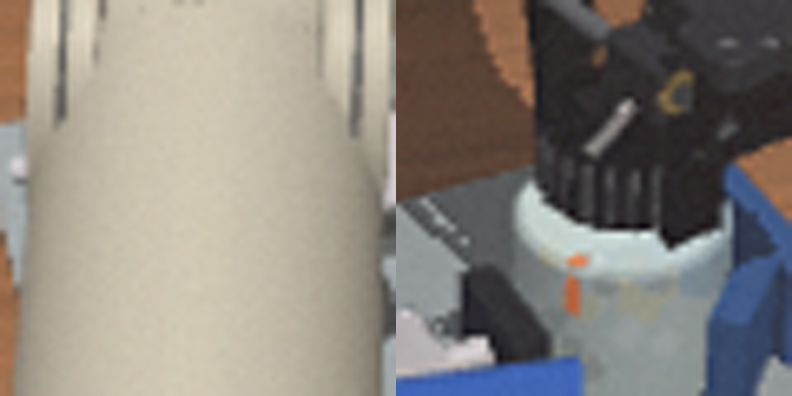

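In the right half the white line runs (588,155)–(632,103), pointing down towards the orange mark at (578,262). The twist torque has dropped to about 0, so the thread has let go. I'll check the angle.

Run:
```python
from h import *
import pickle
_,c=pickle.load(open("p6.pkl","rb"))
P=lambda x,y,z: ray(c,300+(x-396-2.8)/6.6,240+(y-2.8)/6.6,z)[:2]
a=P(588,155,.1075);b=P(632,103,.1075);o=P(578,262,.068)
A=lambda v:np.degrees(np.arctan2(v[1],v[0])).round(1)
print(a,b,A(a-b),np.linalg.norm(a-b),"orange",o,A(o-np.array([.6035,-.0075])))
```

```text
[ 0.62567092 -0.02494311] [ 0.59885105 -0.00362693] -38.5 0.034259083401595586 orange [ 0.63117128 -0.02878429] -37.6
```

The line points at -38.5° and the orange mark lies at -38.7 to -37.6°, so they are aligned. I'll lift straight up.

Call:
carry_out --pt "55 0 0 3 0" --pt "55 0 0 5 0" --pt "55 0 0 6 0" --pt "55 0 0 6 0" --pt "55 0 0 6 0"

```text
time_s: 11.5
ee_pos: [0.6038, -0.0086, 0.1052]
orientation: [[-0.399, 0.917, 0.0], [0.917, 0.399, 0.0], [0.0, 0.0, -1.0]]
wrist_force: [-0.0, 0.4, -0.5]
opening: 0.697
gripper_force: 40.0
```

Call:
carry_out --pt "55 0 0 6 0" --pt "55 0 0 4 0" --pt "55 0 0 0 0" --pt "55 0 0 0 0" --pt "55 0 0 0 0"

```text
time_s: 12.0
ee_pos: [0.6037, -0.0087, 0.1142]
orientation: [[-0.399, 0.917, -0.0], [0.917, 0.399, -0.0], [0.0, -0.0, -1.0]]
wrist_force: [0.3, -0.3, -0.1]
opening: 0.697
gripper_force: 40.0
```

Run:
```python
from h import *
import pickle
s=sensors.state(); print(s["ee_pos"],s["wrist_force"],s["wrist_torque"],s["joint_vel"].round(3),s["opening"]*87,s["gripper_force"])
c2=shot("scene")["color"]
f=lambda i,k:cv2.resize(i,None,fx=k,fy=k,interpolation=cv2.INTER_CUBIC)
cv2.imwrite("pics/end.png",f(c2[210:320,230:390],4.8))
```

```text
[ 0.60366343 -0.00865195  0.11423346] [ 0.34643865 -0.30593299 -0.1113933 ] [-0.01957158  0.00403343  0.00152497] [ 0.001  0.    -0.     0.002 -0.001 -0.    -0.001] 60.66925541112045 39.99925477663055
```

View pics/end.png

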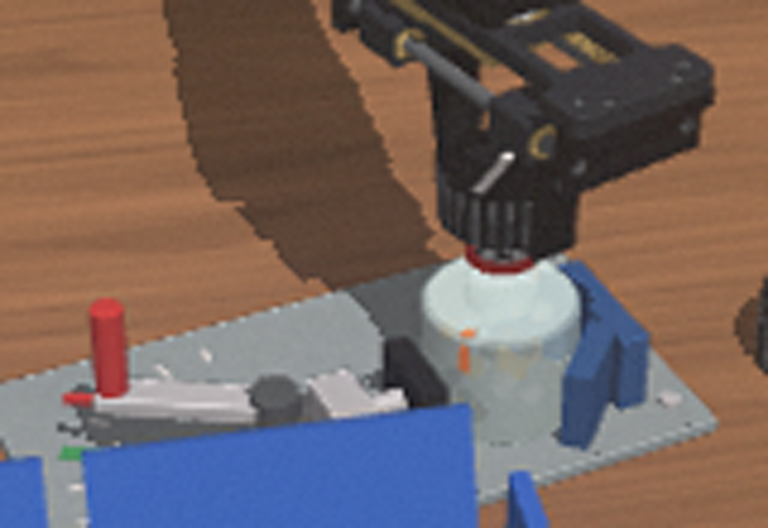

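The cap is off, level and about 23 mm above the mouth. The red seal ring shows below it at crop (500,258), the jar stands in the clamp, and the lever is at the green mark. I'm handing the job in.

```bash
python3 -c "
from plant import close_job
print(close_job())"
```

```text
the job is handed in; nothing more can be done
None
```

The job is handed in at 12 s of the 54 s: the lever reads about 59–60° at the green mark, and the cap was turned until its line met the orange marks and is held level about 23 mm above the jar's mouth.

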